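# Post a card case through the flap of the shop's drop box

## Robot

A 6-joint arm with a two-finger parallel gripper is mounted at the origin on the work surface. World frame = base frame: x ahead of the robot, y to its left, z up, the work surface at z = 0. Lengths are in m, angles in rad, forces in N, time in s.
With the tool pointing down it reaches from about 0.425 to 0.95 m from the base axis. Payload 3.5 kg.
Tool frame: the origin (TCP) lies on the centre line of the jaws, within the pads' length; the fingertips stand 14 mm ahead of it and the grasp point (between the pads) lies 5 mm behind it (tips_ahead is the distance from the TCP to the fingertips, in m); y points along the fingers, z is the direction in which the jaws open and shut, and the axes are right-handed (so a half turn about y gives the same grasp; the last joint's range is limited). The gripper opens to 85 mm and grips with 20 to 120 N. Pads are 22 mm wide; open, the fingers measure 114 mm over their backs; the gripper's body (76 mm by 85 mm) begins 54 mm behind the grasp point. The pads swing forward as they close: fully open they stand 13 mm farther back than shut.
Start: joints at [-1.252, 0.286, 1.577, -0, 1.279, -0.15], TCP at [0.305, -0.602, 0.245] pointing down, gripper open.
Joint ranges: [-2.77, 2.77], [-0.9, 2.22], [0.21, 2.48], [-1.53, 4.67], [0.24, 2.81], [-2.84, 2.84]. Speed limits (rad/s): [2.79, 2.79, 3.14, 3.14, 3.14, 3.14].

## Interface

Orientations are given as a unit quaternion [x, y, z, w].
In Python, from plant import get_state, read_camera, sign_off, tips_ahead gives the robot as it stands.
- The arm moves only by the tool send_rows, never from a script. Its argument "plan" is a list of rows, each a list of 2 entries, a list of its own where there are three numbers: the shift along the tool's x, y, z in units of 12 cm (1.0 is 12 cm), then the turn, a rotation vector about the tool's x, y, z in units of 360 degrees (1.0 is 360 degrees). In form: [[[tx, ty, tz], [rx, ry, rz]], ...]. A call has 1 to 12 rows; each row shifts and turns the commanded pose from where the row before left it, along the tool's axes as they then stand; what a row does not reach is not made up. A row lasts 1/10 s, in which the tool goes at most 50 mm and 8.59 degrees, less where a joint would pass 70% of its speed; a pose out of reach is approached as far as the arm can. A call with a number of a shift or a turn outside -1 to 1 is refused whole. A call with a gripper value outside its range is refused whole. "gripper" is the closure, from 0 (fully open) to 1 (shut), set as the call begins (left out, the last holds). The fingers move at their own pace and stop on an object; "grip_force" is the grip in N (left out, the last holds). Time passes only in rows, so rows that do not move let the fingers close. It gives the time, the measured TCP pose, the force and the opening at its end, in the units of the state.
- get_state(): the state, without advancing time (a new reading comes with each control period).
- read_camera(name): name is "side" or "top" or "wrist"; returns a dict with "img" (480x640x3 uint8, blue, green, red), "fx", "fy", "cx", "cy" (pixels), "world_from_camera" (4x4, takes a point from camera to world coordinates); the wrist camera has in their place "mount" (4x4, takes a point from camera to tool coordinates, whose origin is the TCP and whose axes are the tool frame's). Camera axes: x right, y down, z forward; pixel columns grow to the right and rows downward; lengths in m; the calibration is good to about 2 mm. A picture is of the moment at which its call begins: read the wrist's pose just before it. There is no depth.
- sign_off(): hands the job in, once; it reports no verdict.
The state is a dict: "time": time; "qpos": joint angles; "dq": joint speeds; "joint_efforts": joint torques, N m; "eef_pos": TCP position; "tcp_rot": TCP orientation; "contact_force": force on the tool from outside, world axes, zero at the start; "wrist_torque": the same for the moment, N m; "opening": opening from 0.0 (shut) to 1.0 (fully open).
Only numpy, scipy, OpenCV 4.12 (cv2) and the standard library are available. Lean on these libraries where they do the work, as an engineer would, in place of code of your own. Each camera call takes 0.05 s, during which the arm holds its last target. There are 200 camera calls.

## Task

Post the long card case into the drop box on the counter: lay it flat on the steel ledge, lengthwise in front of the flap, then push it through the flap until it slides down inside and the flap falls shut behind it. Leave the short case where it lies.

Things in the scene. Friction and masses are not known exactly. Their poses are not given: they have to be found in the camera images.
- long_case_mid (a point): Centre of the long card case, the thing to post: a plain grey plastic box 120 mm long (its x axis), 48 mm wide (y) and 44 mm high (z up), with a dark lid seam, about 0.2 kg; both ends alike. It lies flat and loose on the counter, to the left or right of the drop box; this point is 22 mm above its underside.
- short_case_mid (a point): Centre of the short card case, to be left alone: same plastic, width (48 mm) and height (44 mm), but only 70 mm long (x axis). It lies on the counter on the other side of the drop box; this point is 22 mm above its underside.
- sill (a point): Foot of the drop box's gate, mid-width, on its ledge's top, 110 mm above the counter. Fixed grey steel box, clear lid (top 72 mm above here). x points level into the box, z up. Bare-steel ledge, no rims: x -172 to 0, y +-60 mm. Gate at x=0: 110 wide, 64 high. Behind it a polished chute falls at 30 deg to x=177: a case pushed over half-way past the sill slides in by itself. Box 122 mm wide.
- flap (a joint): The flap in the gate: a slick white plastic plate 104 mm wide, 61 mm high, 3 mm thick, 25 g, hung from a level hinge 64 mm above the sill. 0 rad = hanging shut; grows to 1.35 as its lower edge swings into the box. It opens only inwards, at a light touch, and falls shut by its own weight.
Things that resemble listed ones, but are neither listed nor needed, are in the scene too. Leave any blue or orange look-alike of the part that bears long_case_mid alone.

How it is judged:
By the outcome, as a careful person would: the job done as asked, in the order asked, and still so for the second after the job is handed in, with the robot touching nothing.
It also fails if it takes over 59 s, if anything falls off the work surface, if the arm or the gripper's body presses on something with over 40 N, if the wrist force passes 120 N, or if a joint passes its speed limit or range.

## Working session

There is one attempt and no reset: what is moved stays moved. The work goes in short steps, Python scripts to look and compute and a tool call to move; the robot and the scene stay as the last step left them, time stands still between calls to the robot, and variables do not carry over. Pictures are saved under pics/ and viewed, about 8 in all and at most 12, crops included, and the job is handed in when it is done.

Besides the shell and the picture viewer there is one more tool, called after "Request:" in YAML: its name, and indented under it one key for each argument. send_rows: Moves the arm, as the interface text tells. Its arguments: {"type":"object","properties":{"plan":{"type":"array"},"gripper":{"type":"number"},"grip_force":{"type":"number"}},"required":["plan"]}

```bash
mkdir -p pics; cat > h.py <<'E'
import numpy as np, cv2
from scipy.spatial.transform import Rotation as R
from plant import get_state, read_camera, sign_off, tips_ahead
def cam(name):
    s=get_state(); c=read_camera(name)
    if 'world_from_camera' in c: T=np.array(c['world_from_camera'])
    else:
        A=np.eye(4); A[:3,:3]=R.from_quat(s['tcp_rot']).as_matrix(); A[:3,3]=s['eef_pos']; T=A@np.array(c['mount'])
    return c,T
def ray(c,T,u,v):
    d=T[:3,:3]@np.array([(u-c['cx'])/c['fx'],(v-c['cy'])/c['fy'],1.]); return T[:3,3],d/np.linalg.norm(d)
def onz(c,T,u,v,z):
    o,d=ray(c,T,u,v); return o+d*(z-o[2])/d[2]
def cross(r1,r2):
    (a,d),(b,e)=r1,r2; t=np.linalg.lstsq(np.c_[d,-e],b-a,rcond=None)[0]
    p,q=a+d*t[0],b+e*t[1]; return (p+q)/2,np.linalg.norm(p-q)
def proj(c,T,p):
    q=np.linalg.inv(T)@np.r_[p,1]; return np.array([c['fx']*q[0]/q[2]+c['cx'],c['fy']*q[1]/q[2]+c['cy']])
E
python3 - <<'E'
from h import *
for n in ('side','top'):
    c,T=cam(n); cv2.imwrite(f'pics/{n}0.png',c['img']); print(n,c['fx'],c['cx'],c['cy'],T.round(3).tolist())
s=get_state();print(s,tips_ahead)
print(R.from_quat(s['tcp_rot']).as_matrix().round(3)); c,T=cam('wrist');print(np.round(c['mount'],3),c['fx'])
E
```

```text
side 563.152745079525 331.2285801813748 238.54299301895605 [[-0.999, -0.012, 0.047, 0.445], [-0.045, 0.597, -0.801, 0.951], [-0.018, -0.802, -0.597, 0.833], [0.0, 0.0, 0.0, 1.0]]
top 443.537676835334 327.15831837465413 241.75003508976323 [[-0.011, -0.98, 0.201, 0.325], [-1.0, 0.013, 0.009, -0.007], [-0.011, -0.201, -0.98, 0.924], [0.0, 0.0, 0.0, 1.0]]
{'time': 0.1, 'qpos': array([-1.25200299e+00,  2.87140153e-01,  1.57808641e+00,  7.76114117e-06,
        1.27862761e+00, -1.49976046e-01]), 'dq': array([-1.17259763e-03, -1.09363103e-03, -2.75697022e-03, -4.29130774e-04,
        2.87365563e-06,  9.23998183e-04]), 'joint_efforts': array([ 2.34417848e-04, -4.07296729e+01, -2.93698275e+01, -2.03073214e-04,
        3.40254934e-03, -8.20582216e-06]), 'eef_pos': array([ 0.30481188, -0.60159342,  0.24401321]), 'tcp_rot': array([-0.16428561,  0.68856935, -0.68697547,  0.16415602]), 'contact_force': array([-0.14542977, -0.32540859, -0.20406988]), 'wrist_torque': array([-0.02664173,  0.00824964, -0.01574895]), 'opening': 0.9983809391295408} 0.014
[[-0.892 -0.001  0.452]
 [-0.452  0.002 -0.892]
 [-0.    -1.    -0.002]]
[[ 0.001  0.965  0.263 -0.067]
 [-0.    -0.263  0.965 -0.129]
 [ 1.    -0.001  0.    -0.001]
 [ 0.     0.     0.     1.   ]] 384.91098342960424
```

View pics/side0.png

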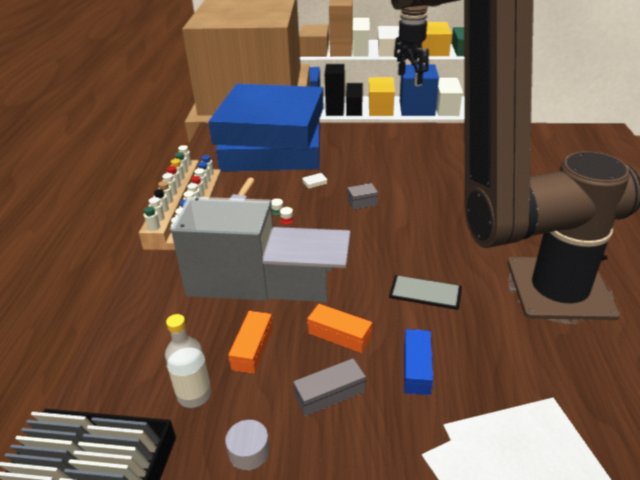

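View pics/top0.png

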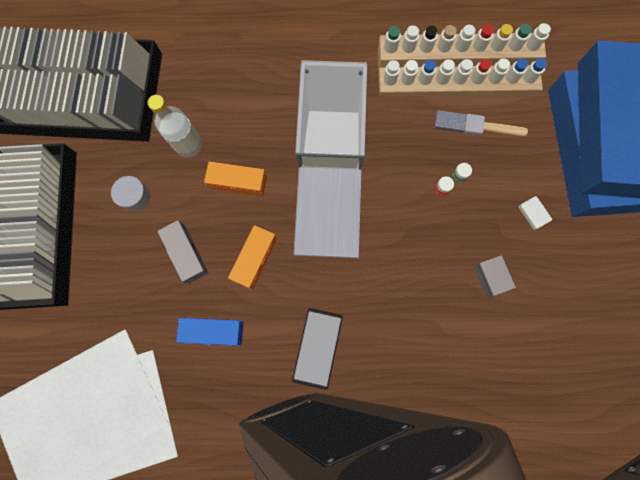

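Side view: the long grey case is at (330,386), the short case at (362,195), and the drop box at (225,245) with its ledge at (307,246). Top view: long case (181,251), short case (496,276), ledge (328,212).

Candidates for the long case (top-view pixels):
- grey box (181,251), which is 120-long in shape
- short grey (496,276)
- orange (235,177) and (252,257)
- blue (209,332)
- phone (317,348)
- grey cylinder (130,193)

I choose the grey box at (181,251).

```bash
python3 - <<'E'
from h import *
ims=[]
def big(m,roi,o=0):
    x0,y0,x1,y1=roi; k=np.zeros_like(m); k[y0:y1,x0:x1]=m[y0:y1,x0:x1]
    cs,_=cv2.findContours(k,cv2.RETR_EXTERNAL,cv2.CHAIN_APPROX_NONE); return max(cs,key=cv2.contourArea)
rois={'top':[('long',(145,210,215,290)),('short',(470,250,525,300)),('ledge',(285,168,370,265))],
'side':[('long',(285,350,375,420)),('short',(340,175,385,215)),('ledge',(255,220,360,305))]}
for n in rois:
    c,T=cam(n); im=c['img']; hsv=cv2.cvtColor(im,cv2.COLOR_BGR2HSV)
    m=((hsv[...,1]<75)&(hsv[...,2]>50)).astype(np.uint8)*255
    for nm,r in rois[n]:
        ct=big(m,r); rc=cv2.minAreaRect(ct); h=cv2.convexHull(ct)
        ap=cv2.approxPolyDP(h,2.5,True)[:,0]
        print(n,nm,'area',cv2.contourArea(ct),'rect',np.round(cv2.boxPoints(rc),1).tolist(),'poly',ap.tolist())
        z={'long':.044,'short':.044,'ledge':.11}[nm]
        if n=='top': print('  onz',[onz(c,T,u,v,z)[:2].round(4).tolist() for u,v in ap])
    if n=='top': a=cv2.resize(im[200:300,140:270],(390,300),interpolation=2); b=cv2.resize(im[50:265,285:375],(250,600),interpolation=2)
    else: d=cv2.resize(im[350:420,280:380],(390,273),interpolation=2)
out=np.zeros((600,650,3),np.uint8); out[:300,:390]=a; out[:,395:645]=b; out[310:583,:390]=d
cv2.imwrite('pics/crop1.png',out)
E
```

```text
top long area 1484.0 rect [[155.8000030517578, 230.60000610351562], [181.0, 218.0], [208.60000610351562, 273.20001220703125], [183.39999389648438, 285.79998779296875]] poly [[177, 220], [185, 227], [207, 271], [189, 283], [181, 281], [157, 232]]
  onz [[0.5552, 0.309], [0.5402, 0.2917], [0.4489, 0.2426], [0.4252, 0.2775], [0.4294, 0.2938], [0.5305, 0.3485]]
top short area 1043.0 rect [[472.8999938964844, 265.0], [501.29998779296875, 253.10000610351562], [515.7000122070312, 287.70001220703125], [487.29998779296875, 299.5]] poly [[501, 255], [515, 288], [486, 296], [474, 265]]
  onz [[0.4738, -0.3468], [0.4074, -0.3684], [0.3924, -0.3102], [0.4542, -0.2914]]
top ledge area 5592.5 rect [[292.8999938964844, 255.8000030517578], [295.5, 166.10000610351562], [361.20001220703125, 168.0], [358.6000061035156, 257.70001220703125]] poly [[361, 168], [358, 257], [294, 255], [298, 168]]
  onz [[0.6369, -0.0666], [0.4623, -0.0565], [0.4676, 0.0626], [0.6388, 0.0555]]
side long area 2397.0 rect [[289.3999938964844, 382.0], [356.70001220703125, 355.1000061035156], [370.29998779296875, 389.29998779296875], [303.1000061035156, 416.20001220703125]] poly [[354, 359], [365, 376], [364, 390], [305, 415], [295, 396], [293, 382]]
side short area 583.0 rect [[345.79998779296875, 186.89999389648438], [375.5, 181.89999389648438], [379.20001220703125, 204.3000030517578], [349.5, 209.1999969482422]] poly [[371, 183], [377, 191], [376, 204], [353, 208], [348, 200], [348, 187]]
side ledge area 6009.0 rect [[252.60000610351562, 298.8999938964844], [255.0, 219.5], [350.3999938964844, 222.39999389648438], [347.8999938964844, 301.79998779296875]] poly [[255, 220], [350, 231], [345, 267], [325, 301], [255, 299]]
```

View pics/crop1.png

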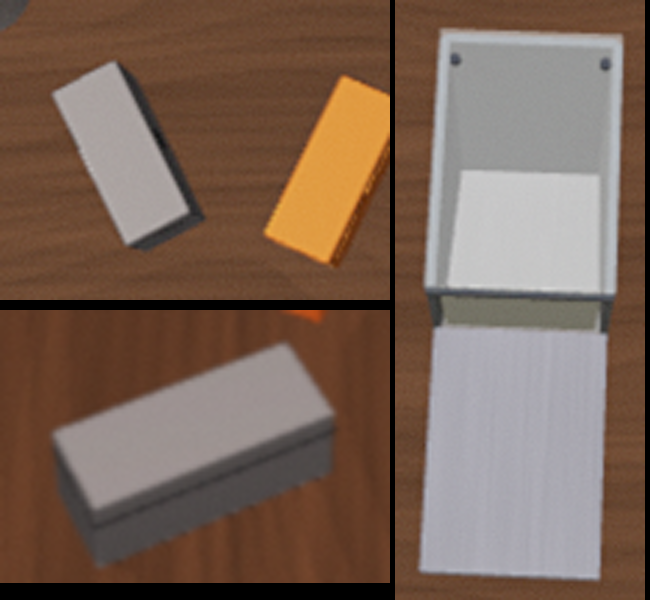

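The crop shows a plain grey box with a lid seam, about 2.5:1 in plan, which fits the long case. I'll triangulate the matched corners of the case and ledge from both views.

```bash
python3 - <<'E'
from h import *
ct,Tt=cam('top'); cs,Ts=cam('side')
P={'A':((158,231.3),(304.9,402.3)),'B':((179.3,220.7),(293.6,382)),'C':((203.3,270.7),(353.6,358.5)),'D':((184,282),(365.9,375.9)),
'LfR':((359,257),(350,231)),'LfL':((294,255.5),(346,266)),'LbL':((298,167.3),(265.5,264.5)),'LbR':((361,167.3),(272,229.5))}
Q={}
for k,(a,b) in P.items():
    p,g=cross(ray(ct,Tt,*a),ray(cs,Ts,*b)); Q[k]=p
    print(k,p.round(4),'gap',round(g,4),'top@z',onz(ct,Tt,*a,.044 if len(k)<2 else .11)[:2].round(4),'side@z',onz(cs,Ts,*b,.044 if len(k)<2 else .11)[:2].round(4))
d=lambda a,b: np.linalg.norm(Q[a]-Q[b]).round(4)
print('long',d('A','D'),d('B','C'),'wide',d('A','B'),d('C','D'),'ledge',d('LfR','LfL'),d('LbL','LbR'),d('LfL','LbL'),d('LfR','LbR'))
print('centre',np.mean([Q[k] for k in 'ABCD'],0).round(4)); v=Q['A']+Q['B']-Q['C']-Q['D']; print('yaw',np.degrees(np.arctan2(v[1],v[0])))
v=Q['LbL']+Q['LbR']-Q['LfL']-Q['LfR'];print('box yaw',np.degrees(np.arctan2(v[1],v[0])),'sill',(Q['LbL']+Q['LbR'])/2,'front',(Q['LfL']+Q['LfR'])/2)
E
```

```text
A [0.5325 0.3497 0.0364] gap 0.0024 top@z [0.5319 0.3466] side@z [0.5305 0.3557]
B [0.5554 0.307  0.0359] gap 0.0008 top@z [0.5537 0.3041] side@z [0.5539 0.3136]
C [0.45   0.2518 0.0382] gap 0.0008 top@z [0.4496 0.2501] side@z [0.4496 0.2569]
D [0.4277 0.2902 0.0367] gap 0.001 top@z [0.4274 0.2877] side@z [0.4274 0.2963]
LfR [ 0.4628 -0.0587  0.1027] gap 0.0014 top@z [ 0.4623 -0.0583] side@z [ 0.4619 -0.0483]
LfL [0.468  0.0632 0.1025] gap 0.0 top@z [0.4667 0.0626] side@z [0.4678 0.0723]
LbL [0.639  0.0566 0.1   ] gap 0.0097 top@z [0.6403 0.0555] side@z [0.6314 0.0713]
LbR [ 0.6396 -0.0671  0.0992] gap 0.0055 top@z [ 0.6384 -0.0667] side@z [ 0.634  -0.0505]
long 0.1205 0.119 wide 0.0484 0.0444 ledge 0.122 0.1237 0.1711 0.1771
centre [0.4914 0.2997 0.0368]
yaw 28.639900383773416
box yaw -2.485202783260685 sill [ 0.63929166 -0.00527506  0.0995754 ] front [0.46538826 0.00227273 0.10261032]
```

The sizes agree: case 120 x 47, ledge 122 x 174. Heights read about 7 mm low, which looks like a shared calibration bias, so I'll refine with the wrist camera from close by. Moving over the case now.

Request:
send_rows:
  plan:
    - [[-0.305,0,-0.198],[0,0,0]]
    - [[-0.305,0,-0.198],[0,0,0]]
    - [[-0.305,0,-0.198],[0,0,0]]
    - [[-0.305,0,-0.198],[0,0,0]]
    - [[-0.305,0,-0.198],[0,0,0]]
    - [[-0.305,0,-0.198],[0,0,0]]
    - [[-0.305,0,-0.198],[0,0,0]]
    - [[-0.305,0,-0.198],[0,0,0]]
    - [[-0.167,0,-0.316],[0,0,0]]
    - [[-0.167,0,-0.316],[0,0,0]]
    - [[-0.167,0,-0.316],[0,0,0]]
    - [[-0.167,0,-0.316],[0,0,0]]
  gripper: 0

```text
time: 1.55
eef_pos: [0.4831, -0.127, 0.2455]
tcp_rot: [0.164, -0.688, 0.688, -0.164]
contact_force: [-0.0, -0.7, 0.9]
opening: 1.006
```

Request:
send_rows:
  plan:
    - [[-0.167,0,-0.316],[0,0,0]]
    - [[-0.167,0,-0.316],[0,0,0]]
    - [[-0.167,0,-0.316],[0,0,0]]
    - [[-0.167,0,-0.316],[0,0,0]]
    - [[-0.167,0,-0.316],[0,0,0]]
    - [[-0.167,0,-0.316],[0,0,0]]
    - [[-0.167,0,-0.316],[0,0,0]]
    - [[-0.167,0,-0.316],[0,0,0]]
    - [[-0.167,0,-0.316],[0,0,0]]
    - [[-0.167,0,-0.316],[0,0,0]]
    - [[0,0,0],[0,0,0]]
    - [[0,0,0],[0,0,0]]

```text
time: 2.75
eef_pos: [0.4904, 0.3008, 0.2451]
tcp_rot: [0.165, -0.687, 0.688, -0.165]
contact_force: [1.1, -0.5, 0.3]
opening: 1.001
```

```bash
python3 - <<'E'
from h import *
s=get_state();print(s['time'],s['eef_pos'],s['dq'].round(3),R.from_quat(s['tcp_rot']).as_matrix().round(4))
c,T=cam('wrist');cv2.imwrite('pics/w1.png',c['img']); np.savez('w1.npz',T=T,im=c['img'])
print(c['fx'],c['fy'],c['cx'],c['cy'])
print(proj(c,T,[.4914,.2997,.044]))
E
```

```text
2.75 [0.49040472 0.30077407 0.24508455] [-0.038 -0.016  0.019 -0.004  0.003 -0.001] [[-8.911e-01 -4.000e-04  4.537e-01]
 [-4.537e-01 -7.000e-04 -8.911e-01]
 [ 6.000e-04 -1.000e+00  4.000e-04]]
384.91098342960424 384.91098342960424 325.0877847979435 244.71150919614908
[327.30191431 219.04745746]
```

View pics/w1.png

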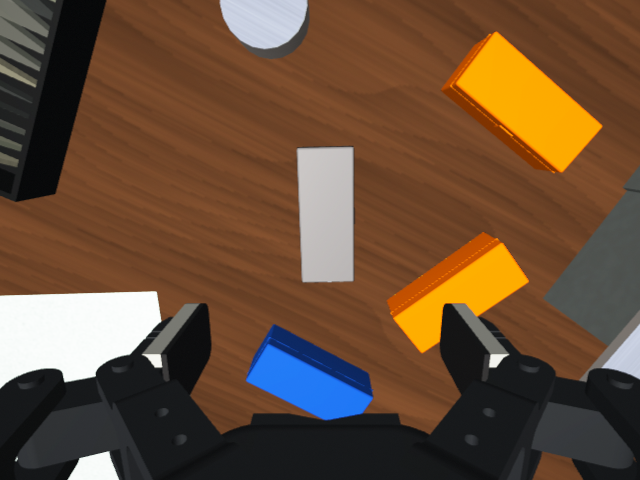

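The wrist view shows the case's top face at about (326,215), nearly aligned with the tool. The orange cases at (458,290) and the blue one at (310,372) are clear of the fingers' paths. I'll measure it here, then from lower down.

```bash
cat >> h.py <<'E'
def face(im,seed,roi=None):
    hsv=cv2.cvtColor(im,cv2.COLOR_BGR2HSV); m=((hsv[...,1]<60)&(hsv[...,2]>115)).astype(np.uint8)
    m=cv2.morphologyEx(m,cv2.MORPH_OPEN,np.ones((3,3)))
    n,l=cv2.connectedComponents(m); k=(l==l[int(seed[1]),int(seed[0])]).astype(np.uint8)
    ct=max(cv2.findContours(k,0,cv2.CHAIN_APPROX_NONE)[0],key=cv2.contourArea)
    return ct
E
python3 - <<'E'
from h import *
c,T=cam('wrist'); ct=face(c['img'],(326,215)); b=cv2.boxPoints(cv2.minAreaRect(ct)); print(b, cv2.contourArea(ct))
# contour pixels onto plane, rect there
for z in(.044,.037):
    w=np.float32([onz(c,T,u,v,z)[:2] for u,v in ct[:,0]]); r=cv2.minAreaRect(w); print(z,r)
    bb=cv2.boxPoints(r); e=max([bb[1]-bb[0],bb[2]-bb[1]],key=np.linalg.norm); print('yaw',np.degrees(np.arctan2(e[1],e[0])))
    t=(r[0][0]-get_state()['eef_pos'][0],r[0][1]-get_state()['eef_pos'][1],0); print('tool delta m',(R.from_quat(get_state()['tcp_rot']).as_matrix().T@t).round(4))
np.save('b1.npy',b); np.save('T1.npy',T)
E
```

```text
[[295.99997 146.99998]
 [351.99997 146.99998]
 [351.99997 280.99994]
 [295.99997 280.99994]] 7121.0
0.044 ((0.4921439588069916, 0.3015691339969635), (0.11887423694133759, 0.047397397458553314), 27.91054344177246)
yaw 27.91055
tool delta m [-0.0022 -0.     -0.0014]
0.037 ((0.490910142660141, 0.30094319581985474), (0.12139850854873657, 0.048403866589069366), 27.910491943359375)
yaw 27.910505
tool delta m [-0.0009 -0.     -0.0014]
```

Request:
send_rows:
  plan:
    - [[0,0.3,0],[0,-0.004,0]]
    - [[0,0.3,0],[0,0,0]]
    - [[0,0.2,0],[0,0,0]]
    - [[0,0,0],[0,0,0]]

```text
time: 3.25
eef_pos: [0.4883, 0.2975, 0.145]
tcp_rot: [0.175, -0.685, 0.686, -0.169]
contact_force: [-0.5, 0.1, -0.5]
opening: 0.999
```

```bash
python3 - <<'E'
from h import *
c,T=cam('wrist'); im=c['img']; s=get_state(); print(s['eef_pos'],s['time'])
p=proj(c,T,[.4914,.2997,.044]); print(p); ct=face(im,p); 
b=cv2.boxPoints(cv2.minAreaRect(ct)); print(b.round(1).tolist(),cv2.contourArea(ct))
b1=np.load('b1.npy');T1=np.load('T1.npy')
srt=lambda b:b[np.lexsort((b[:,0],b[:,1]>b[:,1].mean()))]
for q,r in zip(srt(b1),srt(b)): print(cross(ray(c,T1,*q),ray(c,T,*r)))
for z in(.044,):
    w=np.float32([onz(c,T,u,v,z)[:2] for u,v in ct[:,0]]); r=cv2.minAreaRect(w); print(z,r)
    bb=cv2.boxPoints(r); e=max([bb[1]-bb[0],bb[2]-bb[1]],key=np.linalg.norm); print('yaw',np.degrees(np.arctan2(e[1],e[0])))
    t=np.r_[np.array(r[0])-s['eef_pos'][:2],0]; M=R.from_quat(s['tcp_rot']).as_matrix();print('tool delta m',(M.T@t).round(4),'x yaw',np.degrees(np.arctan2(-M[1,0],-M[0,0])))
E
```

```text
[0.48989049 0.29835126 0.14770638] 3.3
[325.4966391  244.69845652]
[[283.0, 143.0], [364.0, 143.0], [364.0, 329.0], [283.0, 329.0]] 14166.5
(array([0.53480023, 0.348493  , 0.06170647]), np.float64(0.0004293613382535742))
(array([0.55561101, 0.30725881, 0.02914756]), np.float64(0.000643713235537766))
(array([0.4285352 , 0.29800995, 0.04654645]), np.float64(0.0009731485174057843))
(array([0.45238294, 0.25213843, 0.04649949]), np.float64(0.0032221703669800977))
0.044 ((0.4922716021537781, 0.3013315498828888), (0.1184750348329544, 0.0474374033510685), 28.153121948242188)
yaw 28.153133
tool delta m [-0.0035 -0.     -0.0015] x yaw 28.183123820175787
```

The wrist views agree: case centre (0.492, 0.301), yaw 28.1°, size 119 x 47.5. The top measures about 46 mm high on average, against 44 stated. Descending to grasp.

Request:
send_rows:
  plan:
    - [[-0.025,0.25,-0.012],[0,0,0]]
    - [[0,0.3,0],[0,0,0]]
    - [[0,0.25,0],[0,0,0]]
    - [[0,0.15,0],[0,0,0]]
    - [[0,0.1,0],[0,0,0]]
    - [[0,0,0],[0,0,0]]
    - [[0,0,0],[0,0,0]]

```text
time: 4.0
eef_pos: [0.4942, 0.3031, 0.0251]
tcp_rot: [-0.172, 0.686, -0.686, 0.174]
contact_force: [0.1, -0.1, 0.1]
opening: 0.997
```

Request:
send_rows:
  plan:
    - [[0,0,0],[0,0,0]]
    - [[0,0,0],[0,0,0]]
    - [[0,0,0],[0,0,0]]
    - [[0,0,0],[0,0,0]]
    - [[0,0,0],[0,0,0]]
    - [[0,0,0],[0,0,0]]
    - [[0,0,0],[0,0,0]]
    - [[0,0,0],[0,0,0]]
    - [[0,0,0],[0,0,0]]
    - [[0,0,0],[0,0,0]]
  gripper: 1
  grip_force: 35

```text
time: 5.0
eef_pos: [0.4938, 0.303, 0.0247]
tcp_rot: [0.172, -0.686, 0.686, -0.174]
contact_force: [1.1, -1.6, 5.5]
opening: 0.56
```

```bash
python3 - <<'E'
from h import *
s=get_state(); print(s['eef_pos'],s['opening'],s['time'],s['contact_force'])
E
```

```text
[0.49378438 0.30298137 0.0247161 ] 0.5600867881868205 5.0 [ 1.12247558 -1.58047656  5.53759123]
```

The opening of 0.56 is about 47.6 mm, which matches the case's width. Lifting, turning to the box's yaw, and moving part-way for a wrist view of the ledge.

Request:
send_rows:
  plan:
    - [[0,0.0,0],[0,0,0]]
    - [[0,-0.15,0],[0,0,0]]
    - [[0,-0.3,0],[0,0.005,0]]
    - [[0,-0.35,0],[0,0.016,0]]
    - [[0,-0.35,0],[0,0.016,0]]
    - [[0,-0.35,0],[0,0.016,0]]
    - [[0,-0.33,0],[0,0.016,0]]
    - [[-0.088,0,0.295],[0,0.016,0]]
    - [[-0.088,0,0.295],[0,0,0]]
    - [[-0.088,0,0.295],[0,0,0]]
    - [[-0.088,0,0.295],[0,0,0]]
    - [[0,0,0],[0,0,0]]

```text
time: 6.2
eef_pos: [0.5328, 0.1572, 0.2413]
tcp_rot: [-0.015, -0.706, 0.708, 0.017]
contact_force: [-0.7, -0.1, -2.3]
opening: 0.557
```

Request:
send_rows:
  plan:
    - [[0,0,0],[0,0,0]]
    - [[0,0,0],[0,0,0]]

```text
time: 6.4
eef_pos: [0.5321, 0.1613, 0.2419]
tcp_rot: [0.013, 0.707, -0.707, -0.015]
contact_force: [0.4, -0.2, -3.1]
opening: 0.556
```

```bash
python3 - <<'E'
from h import *
s=get_state();M=R.from_quat(s['tcp_rot']).as_matrix();print(s['time'],s['eef_pos'],s['opening'],s['contact_force'],s['wrist_torque'],'xyaw',np.degrees(np.arctan2(-M[1,0],-M[0,0])))
c,T=cam('wrist');cv2.imwrite('pics/w2.png',c['img']);np.savez('w2.npz',T=T,im=c['img'])
E
```

```text
6.4 [0.53206198 0.16131871 0.24194886] 0.5557708337818974 [ 0.43044075 -0.17912913 -3.10580347] [-0.02943707  0.02499088  0.00156639] xyaw -2.2746566976426585
```

View pics/w2.png

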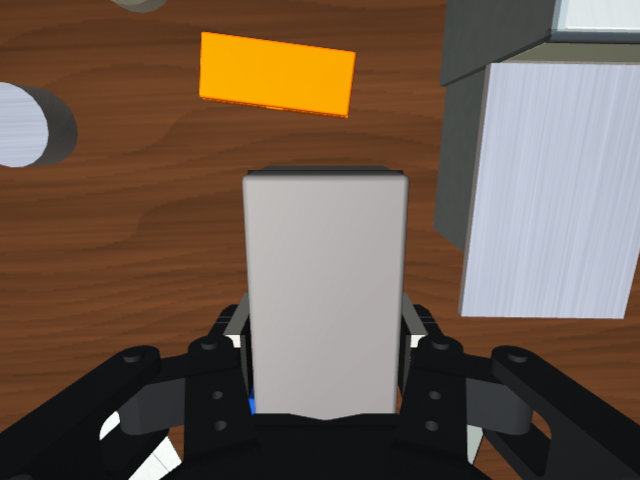

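The wrist view shows the held case level at (325,290), and the ledge at right with corners at about (488,63), (462,317) and (624,318).

```bash
python3 - <<'E'
from h import *
d=np.load('w2.npz');T=d['T']; c,_=cam('wrist'); ct,Tt=cam('top'); cs,Ts=cam('side')
Q={}
for k,w,t,s in (('LbL',(488,63),(298,167.3),(265.5,264.5)),('LfL',(462,317),(294,255.5),(346,266)),('LfR',(624,318),(359,257),(350,231))):
    p,g=cross(ray(c,T,*w),ray(ct,Tt,*t)); p2,g2=cross(ray(c,T,*w),ray(cs,Ts,*s)); Q[k]=onz(c,T,*w,.11)
    print(k,'w@.11',Q[k].round(4),'w+top',p.round(4),g.round(4),'w+side',p2.round(4),g2.round(4))
print(np.linalg.norm(Q['LbL']-Q['LfL']),np.linalg.norm(Q['LfR']-Q['LfL']))
u=Q['LbL']-Q['LfL'];u/=np.linalg.norm(u);print('yaw',np.degrees(np.arctan2(u[1],u[0])))
v=Q['LfL']-Q['LfR'];print('yaw front',np.degrees(np.arctan2(-v[0],v[1])))
sill=(Q['LfL']+Q['LfR'])/2+u*.172;print('sill',sill)
# held case corners
s=get_state();M=R.from_quat(s['tcp_rot']).as_matrix()
ctc=[(244,176),(407,176)]
for z in(.26,.265,.27): print(z,[ (M.T@(onz(c,T,*q,z)-s['eef_pos'])).round(4) for q in ctc])
E
```

```text
LbL w@.11 [0.6405 0.0566 0.11  ] w+top [0.6409 0.0557 0.1079] 0.0003 w+side [0.6398 0.0492 0.0919] 0.0072
LfL w@.11 [0.4682 0.0635 0.11  ] w+top [0.4671 0.0628 0.1079] 0.0001 w+side [0.4667 0.0623 0.1034] 0.0037
LfR w@.11 [ 0.4625 -0.0564  0.11  ] w+top [ 0.4621 -0.058   0.1086] 0.0011 w+side [ 0.4611 -0.0591  0.1042] 0.0038
0.17247189978058491 0.12003169636689721
yaw -2.2864149178434205
yaw front -2.7135755998841007
sill [ 0.63717409 -0.00329224  0.11      ]
0.26 [array([-0.0566, -0.0173, -0.0236]), array([-0.0566, -0.0173,  0.0226])]
0.265 [array([-0.0571, -0.0223, -0.0225]), array([-0.057 , -0.0223,  0.0216])]
0.27 [array([-0.0575, -0.0273, -0.0215]), array([-0.0575, -0.0273,  0.0205])]
```

Wrist and top views together give the ledge at z ≈ 0.108, 120 x 172 mm, with the sill near (0.637, -0.003) and yaw -2.4°. Moving over the ledge and lowering.

Request:
send_rows:
  plan:
    - [[-0.05,0,0.266],[0,0,0]]
    - [[-0.05,0,0.266],[0,0,0]]
    - [[-0.05,0,0.267],[0,0,0]]
    - [[-0.05,0,0.267],[0,0,0]]
    - [[-0.053,0,0.267],[0,0,0]]
    - [[0,0.2,0],[0,0,0]]
    - [[0,0.25,0],[0,0,0]]
    - [[0,0.2,0],[0,0,0]]
    - [[0,0.12,0],[0,0,0]]
    - [[0,0.08,0],[0,0,0]]
    - [[0,0,0],[0,0,0]]
    - [[0,0,0],[0,0,0]]

```text
time: 7.8
eef_pos: [0.5575, -0.0003, 0.142]
tcp_rot: [-0.015, -0.707, 0.707, 0.013]
contact_force: [0.9, -0.3, -2.5]
opening: 0.554
```

```bash
python3 - <<'E'
from h import *
s=get_state();M=R.from_quat(s['tcp_rot']).as_matrix();print(s['time'],s['eef_pos'],s['contact_force'],M.round(4))
a,_=cam('side');b,_=cam('top')
o=np.zeros((450,800,3),np.uint8);o[:,:400]=cv2.resize(a['img'][175:310,240:360],(400,450));o[:,400:]=cv2.resize(b['img'][140:275,270:390],(400,450));cv2.imwrite('pics/p1.png',o)
E
```

```text
7.8 [ 5.57526163e-01 -2.52153698e-04  1.42034526e-01] [ 0.86874747 -0.33476245 -2.51478396] [[-9.992e-01  1.900e-03 -3.970e-02]
 [ 3.970e-02 -3.000e-04 -9.992e-01]
 [-1.900e-03 -1.000e+00  3.000e-04]]
```

View pics/p1.png

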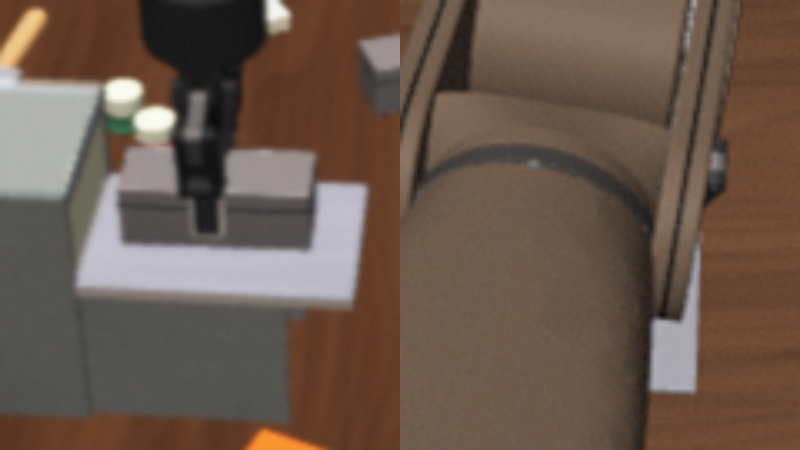

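The side view shows the case level over the ledge, its front about 25 mm short of the gate. The arm hides it from the top camera. Lowering the last millimetres.

Request:
send_rows:
  plan:
    - [[0,0.02,0],[0,0,0]]
    - [[0,0.02,0],[0,0,0]]
    - [[0,0.01,0],[0,0,0]]
    - [[0,0,0],[0,0,0]]
    - [[0,0,0],[0,0,0]]

```text
time: 8.4
eef_pos: [0.5567, -0.0004, 0.1349]
tcp_rot: [0.014, 0.707, -0.707, -0.014]
contact_force: [0.4, -0.6, -2.9]
opening: 0.556
```

Request:
send_rows:
  plan:
    - [[0,0.008,0],[0,0,0]]
    - [[0,0.008,0],[0,0,0]]
    - [[0,0,0],[0,0,0]]
    - [[0,0,0],[0,0,0]]

```text
time: 8.8
eef_pos: [0.5574, -0.0005, 0.1347]
tcp_rot: [-0.015, -0.707, 0.707, 0.014]
contact_force: [-2.6, 0.3, 5.8]
opening: 0.556
```

Contact at 5.8 N. Releasing and rising.

Request:
send_rows:
  plan:
    - [[0,0,0],[0,0,0]]
    - [[0,0,0],[0,0,0]]
    - [[0,0,0],[0,0,0]]
    - [[0,0,0],[0,0,0]]
    - [[0,-0.1,0],[0,0,0]]
    - [[0,-0.2,0],[0,0,0]]
    - [[0,-0.25,0],[0,0,0]]
    - [[0,-0.25,0],[0,0,0]]
    - [[0.2,-0.1,0],[0,0,0]]
    - [[0.3,0,0],[0,0,0]]
    - [[0.3,0,0],[0,0,0]]
    - [[0,0,0],[0,0,0]]
  gripper: 0

```text
time: 10.0
eef_pos: [0.4574, 0.0042, 0.2409]
tcp_rot: [0.014, 0.707, -0.707, -0.015]
contact_force: [-0.9, -0.8, -0.0]
opening: 1.0
```

```bash
python3 - <<'E'
from h import *
s=get_state();print(s['time'],s['eef_pos'],s['opening'],s['contact_force'])
c,T=cam('wrist');cv2.imwrite('pics/w3.png',c['img']); np.savez('w3.npz',T=T,im=c['img'])
E
```

```text
10.0 [0.45743136 0.00417459 0.24088349] 1.0003694498872404 [-0.9472897  -0.83068633 -0.03689334]
```

View pics/w3.png

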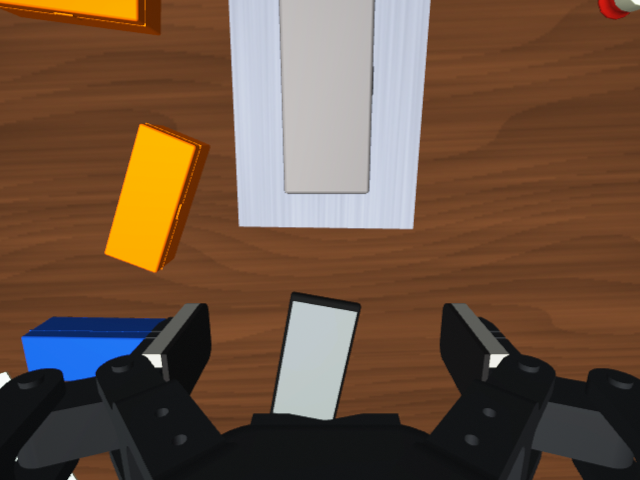

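The case lies flat and centred on the ledge, its back edge at (284–369,192) and the ledge front at (239–414,228). I'll work out the back-edge position.

```bash
python3 - <<'E'
from h import *
d=np.load('w3.npz');T=d['T'];c,_=cam('wrist')
for q,z in (((284,192),.154),((369,192),.154),((239,227),.11),((414,228),.11)): print(onz(c,T,*q,z).round(4))
E
```

```text
[0.4969 0.0265 0.154 ]
[ 0.495 -0.021  0.154]
[0.4685 0.0641 0.11  ]
[ 0.4628 -0.0565  0.11  ]
```

Request:
send_rows:
  plan:
    - [[0,0,0.01],[0,0,0]]
    - [[0,0.2,0],[0,0,0]]
    - [[0,0.25,0],[0,0,0]]
    - [[0,0.25,0],[0,0,0]]
    - [[0,0.13,0],[0,0,0]]
    - [[0,0.07,0],[0,0,0]]
    - [[0,0,0],[0,0,0]]
    - [[0,0,0],[0,0,0]]
    - [[-0.08,0,0],[0,0,0]]
    - [[-0.08,0,0],[0,0,0]]
    - [[0,0,0],[0,0,0]]
  gripper: 0.75

```text
time: 11.2
eef_pos: [0.4821, 0.0012, 0.1343]
tcp_rot: [-0.015, -0.707, 0.707, 0.013]
contact_force: [-0.7, 0.4, 0.3]
opening: 0.25
```

```bash
python3 - <<'E'
from h import *
s=get_state();print(s['time'],s['eef_pos'],s['opening'],s['contact_force'])
E
```

```text
11.2 [0.48206439 0.00115962 0.13427903] 0.24988557299403769 [-0.73499735  0.36369135  0.33544772]
```

Request:
send_rows:
  plan:
    - [[-0.05,0,0],[0,0,0]]
    - [[-0.05,0,0],[0,0,0]]
    - [[-0.05,0,0],[0,0,0]]
    - [[-0.08,0,0],[0,0,0]]
    - [[-0.08,0,0],[0,0,0]]
    - [[-0.08,0,0],[0,0,0]]
    - [[-0.08,0,0],[0,0,0]]
    - [[-0.08,0,0],[0,0,0]]
    - [[0,0,0],[0,0,0]]

```text
time: 12.1
eef_pos: [0.5476, -0.0014, 0.1333]
tcp_rot: [-0.015, -0.707, 0.707, 0.013]
contact_force: [-0.3, 0.7, 0.3]
opening: 0.25
```

```bash
python3 - <<'E'
from h import *
s=get_state();print(s['time'],s['eef_pos'],s['contact_force'])
a,_=cam('side');c,T=cam('wrist')
o=np.zeros((450,800,3),np.uint8);o[:,:400]=cv2.resize(a['img'][155:305,170:360],(400,450));o[:300,400:]=cv2.resize(c['img'],(400,300));cv2.imwrite('pics/p2.png',o)
E
```

```text
12.1 [ 0.54758967 -0.00138043  0.13327654] [-0.26070611  0.72490518  0.26919532]
```

View pics/p2.png

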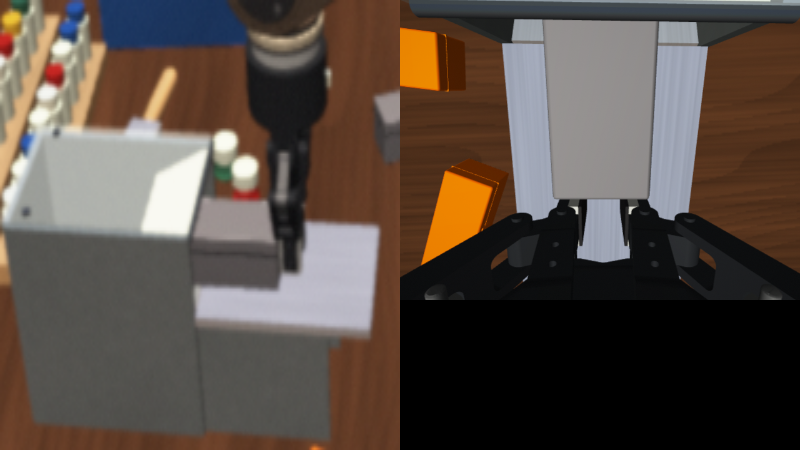

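The case goes in straight and pushes the flap inward, with its back edge about 80 mm before the sill. Pushing past half-way.

Request:
send_rows:
  plan:
    - [[-0.08,0,0],[0,0,0]]
    - [[-0.08,0,0],[0,0,0]]
    - [[-0.08,0,0],[0,0,0]]
    - [[-0.04,0,0],[0,0,0]]
    - [[0,0,0],[0,0,0]]
    - [[0,0,0],[0,0,0]]
    - [[0,0,0],[0,0,0]]
    - [[0,0,0],[0,0,0]]
    - [[0,0,0],[0,0,0]]

```text
time: 13.1
eef_pos: [0.5793, -0.0025, 0.133]
tcp_rot: [-0.014, -0.707, 0.707, 0.014]
contact_force: [-0.4, 0.0, -0.7]
opening: 0.254
```

```bash
python3 - <<'E'
from h import *
s=get_state();print(s['time'],s['eef_pos'],s['contact_force'])
a,_=cam('side');c,T=cam('wrist')
o=np.zeros((450,800,3),np.uint8);o[:,:400]=cv2.resize(a['img'][155:305,170:360],(400,450));o[:300,400:]=cv2.resize(c['img'],(400,300));cv2.imwrite('pics/p3.png',o)
E
```

```text
13.1 [ 0.57926296 -0.00245758  0.13301125] [-0.39153377  0.03251553 -0.69939432]
```

View pics/p3.png

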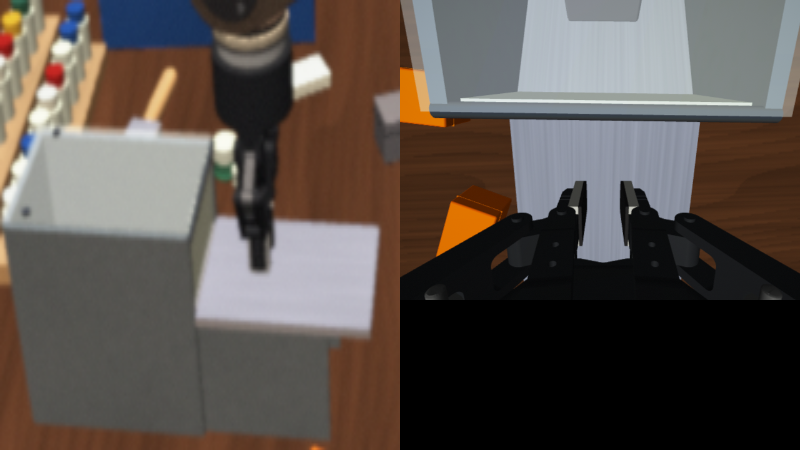

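The case has slid down the chute, visible through the clear lid at wrist-crop (603,10), and the flap hangs at the gate. Retreating up and aside for a clear check.

Request:
send_rows:
  plan:
    - [[0.15,0,0],[0,0,0]]
    - [[0.25,-0.1,0],[0,0,0]]
    - [[0.2,-0.25,0],[0,0,0]]
    - [[0,-0.35,0],[0,0,0]]
    - [[0,-0.3,0],[0,0,0]]
    - [[0,0,0.3],[0,0,0]]
    - [[0,0,0.35],[0,0,0]]
    - [[0,0,0.35],[0,0,0]]
    - [[0,0,0.35],[0,0,0]]
    - [[0,0,0.35],[0,0,0]]
    - [[0,0,0.3],[0,0,0]]
    - [[0,0,0],[0,0,0]]

```text
time: 14.4
eef_pos: [0.4974, -0.2432, 0.2531]
tcp_rot: [-0.016, -0.706, 0.707, 0.016]
contact_force: [0.8, 0.3, -0.1]
opening: 0.251
```

Request:
send_rows:
  plan:
    - [[0,0,0],[0,0,0]]
    - [[0,0,0],[0,0,0]]
    - [[0,0,0],[0,0,0]]

```text
time: 14.7
eef_pos: [0.498, -0.2382, 0.253]
tcp_rot: [0.014, 0.707, -0.707, -0.014]
contact_force: [0.3, -0.3, 0.2]
opening: 0.251
```

```bash
python3 - <<'E'
from h import *
s=get_state();print(s['time'],s['eef_pos'],s['contact_force'],s['dq'].round(3))
a,_=cam('side');b,_=cam('top')
o=np.zeros((450,800,3),np.uint8);o[:,:400]=cv2.resize(a['img'][155:305,170:390],(400,450));o[:,400:]=cv2.resize(b['img'][50:310,280:530],(400,450));cv2.imwrite('pics/p4.png',o)
E
```

```text
14.7 [ 0.49798944 -0.2381735   0.2529826 ] [ 0.27012635 -0.34167546  0.1824628 ] [ 0.001 -0.002  0.    -0.003  0.    -0.002]
```

View pics/p4.png

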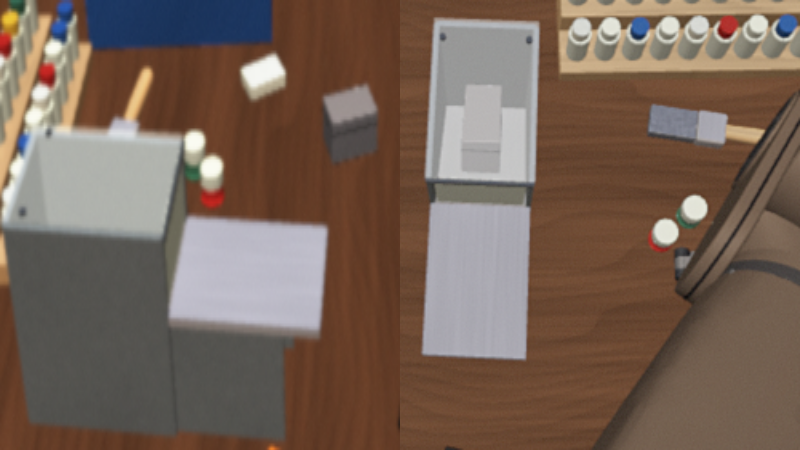

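The case rests inside on the chute at top-crop (482,125). The gate looks as it did at the start, the ledge is empty, the short case has not moved, and the arm is clear. Handing in.

```bash
python3 -c "
from plant import sign_off; print(sign_off())"
```

```text
the job is handed in; nothing more can be done
None
```

The long card case is in the drop box. I laid it flat and centred on the ledge, released it, then pushed it straight through the flap. It slid down the chute by itself, and I handed in at about 14.8 s.

- **Last pictures:** The case is inside on the chute, the flap is shut as at the start, and the ledge is empty. The short case is where it was and the arm is clear of everything. The highest force I read was about 6 N, but forces were only read at the end of each move.
- **Checks that disagreed:** Heights from the side and top cameras read 6–10 mm low at first. Adding the wrist camera brought them close to the stated values: 46 mm for the case (44 stated) and 108 mm for the ledge (110 stated). The case figure averages four corners that scattered from 29 to 62 mm, so it is a weak check.
- **Not measured:** I judged the flap shut by comparing pictures, not by measuring its angle.

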